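# Log a snap gauge with the bench scanner

## Robot

A 6-joint arm with a two-finger parallel gripper is mounted at the origin on the work surface. World frame = base frame: x ahead of the robot, y to its left, z up, the work surface at z = 0. Lengths are in m, angles in rad, forces in N, time in s.
With the tool pointing down it reaches from about 0.35 to 1 m from the base axis. Payload 7.1 kg.
Tool frame: the origin (TCP) lies on the centre line of the jaws, within the pads' length; the fingertips stand arm.tips_ahead ahead of it and the grasp point (between the pads) lies 5 mm behind it (arm.tips_ahead is the distance from the TCP to the fingertips, in m); z points along the fingers, y is the direction in which the jaws open and shut (so a half turn about z gives the same grasp; the last joint's range is limited). The gripper opens to 85 mm and grips with 20 to 120 N. Pads are 22 mm wide; open, the fingers measure 114 mm over their backs; the gripper's body (76 mm by 85 mm) begins 54 mm behind the grasp point. The pads swing forward as they close: fully open they stand 13 mm farther back than shut.
Start: joints at [-1.321, 0.423, 1.63, -0, 1.089, -0.019], TCP at [0.166, -0.603, 0.245] pointing down, gripper open.
Joint ranges: [-3, 3], [-0.9, 2.11], [0.09, 2.58], [-1.31, 4.45], [0.11, 2.69], [-2.54, 2.54]. Speed limits (rad/s): [2.39, 2.39, 3.01, 3.14, 3.14, 3.14].

## Interface

Orientations are given as [roll, pitch, yaw] about the fixed x, y, z axes, in that order (R = Rz(yaw) Ry(pitch) Rx(roll)).
In Python, from cell import arm gives the robot as it stands. The module is installed in compiled form; this text tells all that it offers.
- The arm moves only by the tool move_arm, never from a script. Its argument "motion" is a list of rows, each a list of 6 numbers: the shift along the world's x, y, z normalised to -1 to 1, where 1 is 0.04 m, then the turn, a rotation vector about the world's x, y, z normalised to -1 to 1, where 1 is 0.12 rad. In form: [[tx, ty, tz, rx, ry, rz], ...]. A call has 1 to 5 rows; each row shifts and turns the commanded pose from where the row before left it; what a row does not reach is not made up. A row lasts 1/12 s, in which the tool goes at most 41.7 mm and 7.16 degrees, less where a joint would pass 70% of its speed; a pose out of reach is approached as far as the arm can. A call with a number of a shift or a turn outside -1 to 1 is refused whole. A call with a gripper value outside its range is refused whole. "jaw" is the opening, from 0 (shut) to 1 (fully open), set as the call begins (left out, the last holds). The fingers move at their own pace and stop on an object; "squeeze" is the grip in N (left out, the last holds). Time passes only in rows, so rows that do not move let the fingers close. It gives the time, the measured TCP pose, the force and the opening at its end, in the units of the state.
- arm.observe(): the state, without advancing time (a new reading comes with each control period).
- arm.get_image(name): name is "side" or "top"; returns (picture, depth): 384x512x3 uint8, red, green, blue; 384x512 float32, m along the optical axis (not along the pixel's ray), 0 where there is no reading.
- arm.camera_info(name): a dict with "fx", "fy", "cx", "cy" (pixels), "k1" (the pictures are not rectified: a ray, as slopes to the right and down, at radius r is drawn at 1 + k1 r^2 times it, then the intrinsics apply), "world_from_camera" (4x4, takes a point from camera to world coordinates). Camera axes: x right, y up, looking along -z (the intrinsics and any distortion apply to the point x, -y, -z); pixel columns grow to the right and rows downward; lengths in m; the calibration is good to about 2 mm. A picture is of the moment at which its call begins. camera_info takes no time and is no camera call.
- arm.close_job(): hands the job in, once; it reports no verdict.
The state is a dict: "t": time; "joint_pos": joint angles; "qd": joint speeds; "effort": joint torques, N m; "tcp_pos": TCP position; "eef_rot": TCP orientation; "contact_force": force on the tool from outside, world axes, zero at the start; "moment": the same for the moment, N m; "finger_gap": finger opening in m.
Only numpy, scipy, OpenCV 4.12 (cv2) and the standard library are available. Lean on these libraries where they do the work, as an engineer would, in place of code of your own. Each camera call takes 0.05 s, during which the arm holds its last target. There are 200 camera calls.

## Task

Lay the fork-shaped steel snap gauge flat in the shaped bay of the white tray in front of the scanner, forked end in the wide end, without dropping it. Then, with the gauge lying there, pinch the scanner's trigger and the back of its grip between the two fingers, squeeze the trigger all the way in for a moment, and let it spring back out. Leave the other things on the bench where they are.

Things in the scene. Friction and masses are not known exactly. Their poses are not given: they have to be found in the camera images.
- gauge: Loose flat bare-steel snap gauge, a two-pronged fork 125 mm long, 12 mm thick, 0.3 kg. Origin on its underside where to grip it (about its centre of mass); x along it towards the fork, z up. Shank 24 mm wide, x = -60 to +22 mm; forked head 52 mm wide (y), x = +22 to +65 mm, prongs 13 mm wide, slot of 26 mm open at the +x end.
- jaws (a point): Point in the gauge's forked head, on its centre line, 50 mm from the gauge's origin towards the fork, at mid thickness.
- tray: White plastic tray fixed to the bench at the foot of the scanner's slope, 160 mm long (x) by 90 mm (y). Origin at its underside; base plate 8 mm thick; low walls rise 10 mm above the plate around one bay shaped like the gauge with about 5 mm of play all round.
- bay (a point): On the bay's floor (8 mm above the bench), where the gauge's origin lies when in place; axes as the gauge's then. Wide end at +x: inner wall faces y = +-31 mm for x = 26 to 78 mm, end wall x = 70 mm. Narrow end: inner faces y = +-17 mm for x = -39 to -73 mm, end wall x = -65 mm. No walls from x = -39 to +26 mm: room for fingers beside the shank.
- scanner: Pistol-shaped hand scanner fixed on its side on a plywood board (200 x 210 mm) sloping up at 38 degrees away from the tray. Origin on the board's surface at its centre, 85 mm above the bench; x up the slope, y across it, z square out of the board, leaning towards the tray. The head, 54 mm high, covers y = +16 to +88, x = -91 to +45 mm, its window facing down-slope.
- grip: The scanner's black handle, fixed, reaching from the head towards -y. Axes as the scanner's; origin at scanner (21, 0, 25) mm, on the handle's centre line; it spans y = -95 to +20, x = -16 to +16, z = -11 to +11 mm. Its back is the face at x = +16 mm. There is 14 mm of space under it, except a saddle under its end (y below -50 mm).
- trigger (a joint): Angle of the grey sprung trigger: 0 = out (released), 0.22 rad = squeezed all the way in towards the grip. Hinge axis along the scanner's z at scanner (-13, 15) mm; fully in takes about 8 N at the trigger pad. It springs back by itself.
- trigger_pad (a point): Centre of the trigger's front (down-slope) face, where a finger presses, 40 mm from the hinge; at scanner (-17, -25, 25) mm when out. The trigger is a bar 58 mm long (y), 8 mm deep, 20 mm thick, 14 mm in front of the grip. Pressing moves it up the slope (+x). Trigger and grip together measure 54 mm across, along the slope; 45 mm squeezed.
- bar: Loose plain straight steel bar, 125 x 24 x 12 mm, no fork: not the gauge, leave it. Origin under its centre.
- tube_a: Loose clear plastic tube standing on end, 44 mm diameter, 55 mm high. Origin under its centre. Leave it.
- tube_b: Second such clear tube. Leave it.
- bottle: Loose white glue bottle, 44 mm diameter, 100 mm high. Leave it.
- caliper: Loose caliper lying flat, 190 mm long, 15 mm high. Origin under its centre. Leave it.
- marker: Loose marker pen, 110 x 18 x 14 mm, lying. Leave it.
There are look-alikes about, which are no part of the job. What is meant by the tray is not blue, and is the larger of those in its own colour.

How it is judged:
On the way, in this order (a step that is already met when the one before it is completed fails the run):
1. the snap gauge lies flat in the bay, forked end in the wide end, let go and at rest (x of gauge in the frame of bay between -0.008 and 0.008 m and y of gauge in the frame of bay between -0.008 and 0.008 m and z of gauge in the frame of bay between -0.004 and 0.004 m and x of jaws in the frame of bay above 0.035 m and angle between the x axis of gauge and the x axis of bay, either way round below 0.15 rad and angle between gauge's own z axis and vertical below 0.06 rad and contact force between gauge and the fingers below 0.3 N and linear speed of gauge below 0.03 m/s), for 0.2 s.
2. with the gauge in the bay, the trigger is squeezed all the way in (over 0.17 of 0.22 rad), one finger on the grip's back (x of gauge in the frame of bay between -0.008 and 0.008 m and y of gauge in the frame of bay between -0.008 and 0.008 m and z of gauge in the frame of bay between -0.004 and 0.004 m and x of jaws in the frame of bay above 0.035 m and angle between the x axis of gauge and the x axis of bay, either way round below 0.15 rad and angle between gauge's own z axis and vertical below 0.06 rad and value of joint trigger above 0.17 rad and contact force between grip and the fingers above 1 N), for 0.2 s.
At the end, for the whole second after the job is handed in: Gauge flat in the bay, fork in the wide end (within 8 mm in x and y, 4 mm in height, 0.15 rad turn, 0.06 rad tilt), released, at rest; trigger out (below 0.03 rad); bar, tubes, bottle, caliper and marker within 30 mm of where they began (all of step 1 and value of joint trigger below 0.03 rad and distance of each of bar, tube_a, tube_b, bottle, caliper, marker from where it was at the start of the episode below 0.03 m); the robot touches nothing.
It fails at once if the gauge is dropped (falls free faster than 0.6 m/s) (linear speed of gauge above 0.6 m/s and contact force between gauge and the fingers below 0.1 N).
It fails at once if another thing on the bench is shifted by more than 30 mm (distance of any of bar, tube_a, tube_b, bottle, caliper, marker from where it was at the start of the episode above 0.03 m).
It also fails if it takes over 45 s, if anything falls off the work surface, if the arm or the gripper's body presses on something with over 40 N, if the wrist force passes 120 N, or if a joint passes its speed limit or range.

## Working session

There is one attempt and no reset: what is moved stays moved. The work goes in short steps, Python scripts to look and compute and a tool call to move; the robot and the scene stay as the last step left them, time stands still between calls to the robot, and variables do not carry over. Pictures are saved under pics/ and viewed, about 8 in all and at most 12, crops included, and the job is handed in when it is done.

Besides the shell and the picture viewer there is one more tool, called after "Request:" as name(argument=value, ...), one argument or row to a line, values as JSON. move_arm: Moves the arm, as the interface text tells. Scaled input: -1 to 1 covers 0.04 m each way for a shift and 0.12 rad each way for a turn. Its arguments: {"type":"object","properties":{"motion":{"type":"array","items":{"type":"array","items":{"type":"number"}}},"jaw":{"type":"number"},"squeeze":{"type":"number"}},"required":["motion"]}

```bash
mkdir -p pics
cat > h.py <<'E'
import numpy as np, cv2
from cell import arm
def grab(n):
    im,d=arm.get_image(n); np.savez('%s.npz'%n,im=im,d=d); return im,d
def load(n):
    z=np.load('%s.npz'%n); return z['im'],z['d']
def ray(n,u,v):
    c=arm.camera_info(n); a=np.array([(u-c['cx'])/c['fx'],(v-c['cy'])/c['fy']]); b=a.copy()
    for _ in range(20): b=a/(1+c['k1']*(b@b))
    return b
def px(n,u,v,d=None,z=None):
    c=arm.camera_info(n); b=ray(n,u,v); T=np.array(c['world_from_camera']); r=np.array([b[0],-b[1],-1.])
    if z is not None:
        w=T[:3,:3]@r; s=(z-T[2,3])/w[2]; return T[:3,3]+s*w
    return T[:3,3]+T[:3,:3]@(r*d)
def cloud(n,d):
    c=arm.camera_info(n); T=np.array(c['world_from_camera']); v,u=np.mgrid[:384,:512]
    a=np.stack([(u-c['cx'])/c['fx'],(v-c['cy'])/c['fy']],-1); b=a.copy()
    for _ in range(20): b=a/(1+c['k1']*(b**2).sum(-1,keepdims=True))
    p=np.stack([b[...,0]*d,-b[...,1]*d,-d],-1); return p@T[:3,:3].T+T[:3,3]
def proj(n,p):
    c=arm.camera_info(n); T=np.array(c['world_from_camera']); q=T[:3,:3].T@(np.array(p)-T[:3,3]); b=np.array([q[0],-q[1]])/-q[2]; b=b*(1+c['k1']*(b@b))
    return np.array([c['cx']+c['fx']*b[0],c['cy']+c['fy']*b[1]])
def show(im,f,box=None,s=1.5):
    if box: x0,y0,x1,y1=box; im=im[y0:y1,x0:x1]
    cv2.imwrite('pics/'+f,cv2.resize(im[...,::-1],None,fx=s,fy=s,interpolation=cv2.INTER_CUBIC))
E
python3 - <<'E'
from h import *
for n in('top','side'):
    im,d=grab(n); show(im,n+'0.png'); c=arm.camera_info(n); print(n,c['fx'],c['k1'],np.round(c['world_from_camera'],3).tolist())
print(arm.observe(),arm.tips_ahead)
E
```

```text
top 358.31351802403674 -0.07312049839371905 [[0.012, 0.988, -0.151, 0.334], [-1.0, 0.01, -0.013, 0.011], [-0.012, 0.151, 0.988, 1.133], [0.0, 0.0, 0.0, 1.0]]
side 365.59778328976745 0.01864178727992558 [[-0.896, 0.337, -0.289, 0.176], [-0.444, -0.668, 0.597, 0.652], [0.008, 0.664, 0.748, 0.91], [0.0, 0.0, 0.0, 1.0]]
{'t': 0.1, 'joint_pos': array([-1.32101662e+00,  4.23786281e-01,  1.63064393e+00,  2.61079688e-06,
        1.08858755e+00, -1.90007916e-02]), 'qd': array([ 0.00058852, -0.00211182, -0.00162214, -0.00087869,  0.00047696,
       -0.0002702 ]), 'effort': array([-9.31686300e-04, -5.58427835e+01, -2.82445925e+01, -6.70606960e-05,
        2.94177473e-03, -1.26220493e-05]), 'tcp_pos': array([ 0.16587609, -0.6020772 ,  0.24459783]), 'eef_rot': array([-3.14016785e+00, -2.93873509e-05,  2.68779268e-01]), 'contact_force': array([-0.58915399, -0.49496637, -0.56572827]), 'moment': array([0.01192444, 0.01445824, 0.06756215]), 'finger_gap': 0.08573769821594221} 0.014
```

View pics/top0.png

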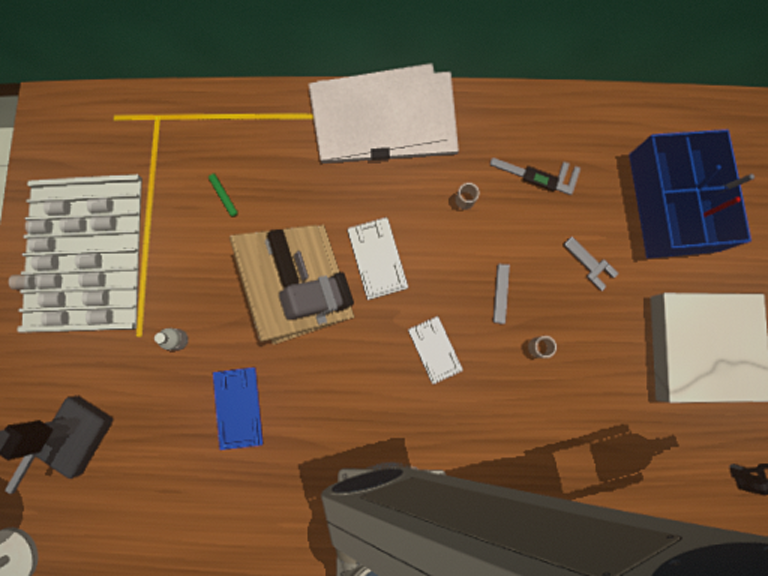

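View pics/side0.png

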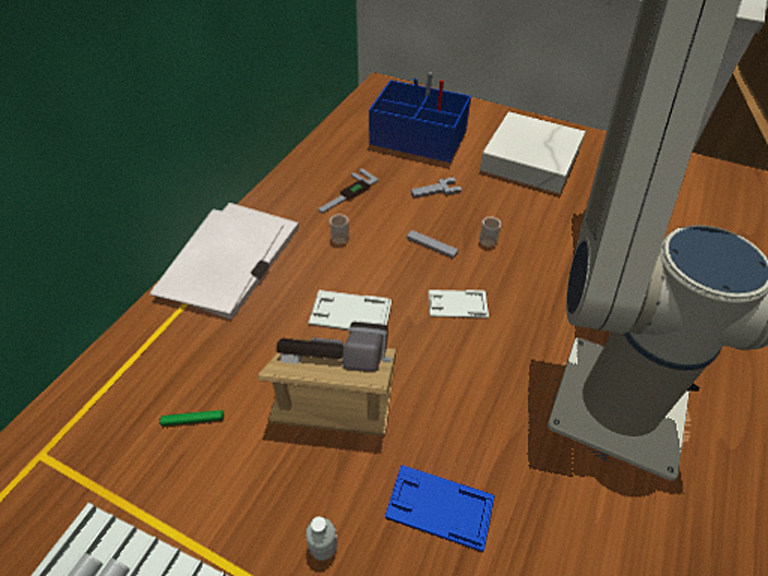

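Top view (768 px scale): the gauge is the forked piece at (590,262) and the plain bar is at (501,293). The candidate trays are white large (378,258), white small (435,350) and blue (238,408). The large white one at the foot of the scanner fits. I'll confirm in an enlarged crop.

Run:
```python
from h import *
im,d=load('top'); show(im,'c1.png',(225,138,420,260),4); show(im,'c2.png',(150,140,280,235),6)
P=cloud('top',d)
print('bench z', np.median(P[210:230,330:350,2]))
for nm,b in(('gauge',(370,150,420,200)),('tray',(228,140,275,205))):
    x0,y0,x1,y1=b; z=P[y0:y1,x0:x1,2]; print(nm,np.round(np.percentile(z[d[y0:y1,x0:x1]>0],[2,20,50,80,95,99]),4))
# board plane: wood around scanner
print(np.round([P[v,u] for u,v in((165,165),(215,160),(180,215),(185,200))],3))
```

```text
bench z -0.00016906026188023837
gauge [-0.0048 -0.0022 -0.0002  0.0026  0.0118  0.0144]
tray [-0.0043 -0.0011  0.0034  0.0091  0.0194  0.0814]
[[0.54  0.283 0.13 ]
 [0.583 0.154 0.01 ]
 [0.398 0.234 0.127]
 [0.442 0.225 0.107]]
```

View pics/c1.png

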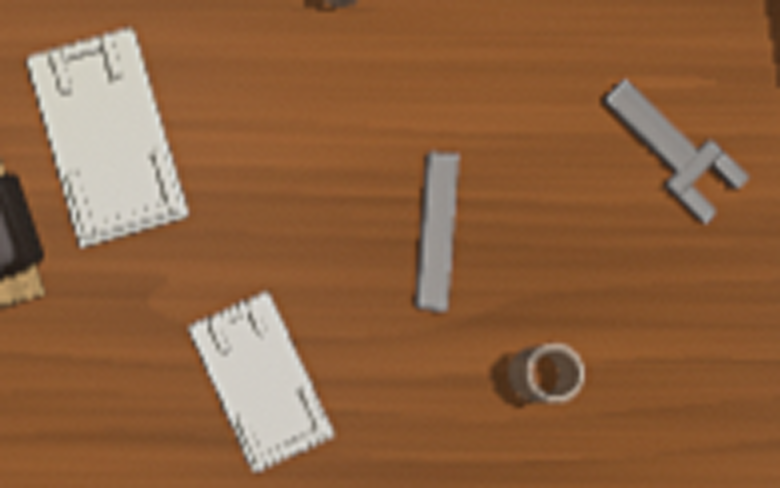

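View pics/c2.png

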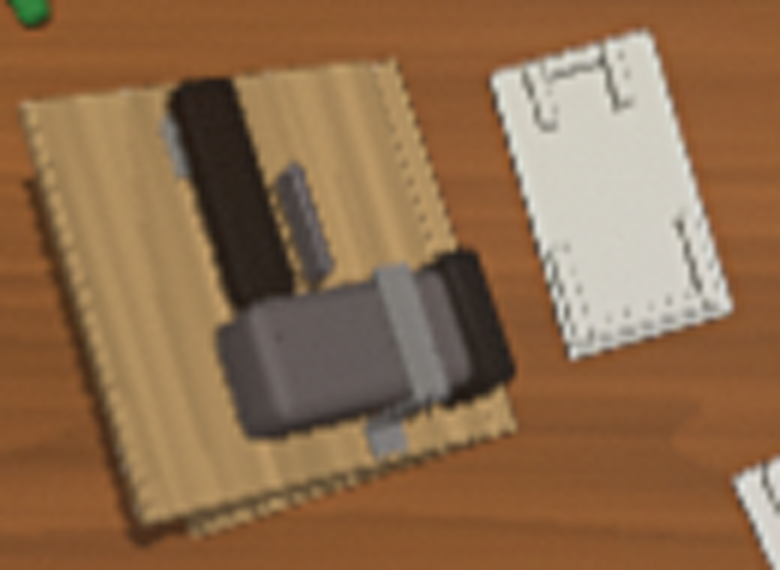

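Confirmed by the crops: the gauge has a fork with prong tips at (748,183) and (712,218) and its tail at (615,90). The tray at (108,135) is larger than the other white one, and its wide end is at the bottom, towards the scanner head. Next I'll fit the poses.

```bash
cat >> h.py <<'E'
from scipy.optimize import minimize, least_squares
G=np.array([[-60,-12],[22,-12],[22,-26],[65,-26],[65,-13],[39,-13],[39,13],[65,13],[65,26],[22,26],[22,12],[-60,12]])/1e3
def sil(n,poly,x,y,a,z0,z1,S=4):
    c,s=np.cos(a),np.sin(a); m=np.zeros((384*S,512*S),np.uint8)
    for z in np.linspace(z0,z1,4):
        q=[(proj(n,[x+c*p-s*r,y+s*p+c*r,z])+.5)*S-.5 for p,r in poly]; cv2.fillPoly(m,[np.round(q).astype(np.int32)],255)
    return cv2.resize(m,(512,384),interpolation=cv2.INTER_AREA)/255.
def fit(n,mask,poly,x0,z0,z1):
    f=lambda p:np.abs(sil(n,poly,*p,z0,z1)-mask).sum()
    r=minimize(f,x0,method='Nelder-Mead',options=dict(initial_simplex=np.array(x0)+np.vstack([np.zeros(3),np.diag([.008,.008,.1])]),maxiter=150)); return r.x,r.fun,mask.sum()
E
python3 - <<'E'
from h import *
o=lambda u,v:(225+u/4-.375,138+v/4-.375)
for n in['top']:
    im,d=load(n); hsv=cv2.cvtColor(im,cv2.COLOR_RGB2HSV)
    def mk(cond,box):
        m=np.zeros((384,512)); x0,y0,x1,y1=box; m[y0:y1,x0:x1]=cond[y0:y1,x0:x1]; return m
    m=mk(hsv[...,1]<80,(372,152,418,198))
    t=px(n,*o(615,91),z=.012); f=px(n,*o(730,200),z=.012); a=np.arctan2(*(f-t)[[1,0]]); g0=t+(f-t)*60/125
    print('gauge',g0,a,fit(n,m,G,[g0[0],g0[1],a],0,.012))
    m=mk((hsv[...,1]<70)&(hsv[...,2]>110),(229,140,275,203))
    c=[px(n,*o(u,v),z=.01) for u,v in((27,57),(132,28),(188,215),(80,246))]; c0=np.mean(c,0); w=(c[2]+c[3]-c[0]-c[1])/2
    a=np.arctan2(w[1],w[0]); R=np.array([[-80,-45],[80,-45],[80,45],[-80,45]])/1e3
    print('tray',c0,a,np.linalg.norm(w),fit(n,m,R,[c0[0],c0[1],a],0,.012))
o2=lambda u,v:(150+u/6-.417,140+v/6-.417)
# scanner points: (x,y,z mm) -> crop px
S=[((100,-105,0),(22,103)),((-100,-105,0),(395,60)),((100,105,0),(145,525)),((-100,105,0),(515,430)),
 ((37,-95,36),(172,92)),((5,-95,36),(235,82))]
def W(p,q):
    x,y,yaw=p; c,s=np.cos(.6632),np.sin(.6632); X=np.array([np.cos(yaw)*c,np.sin(yaw)*c,s]); Z=np.array([-np.cos(yaw)*s,-np.sin(yaw)*s,c]); Y=np.cross(Z,X)
    return np.array([x,y,.085])+np.c_[X,Y,Z]@(np.array(q)/1e3)
r=least_squares(lambda p:np.concatenate([proj('top',W(p,q))-o2(*u) for q,u in S]),[.48,.2,1.7],loss='soft_l1',x_scale=[.1,.1,1])
print('scanner',r.x,r.cost,np.round(r.fun.reshape(-1,2),2).tolist()); 
for q in((-17,-25,35),(21,-25,36),(-23,16,54)): print(W(r.x,q),(proj('top',W(r.x,q))+.417-[150,140])*6)
E
```

```text
Traceback (most recent call last):
  File "h.py", line 36, in fit
    r=minimize(f,x0,method='Nelder-Mead',options=dict(initial_simplex=np.array(x0)+np.vstack([np.zeros(3),np.diag([.008,.008,.1])]),maxiter=150)); return r.x,r.fun,mask.sum()
  File "h.py", line 35, in <lambda>
    f=lambda p:np.abs(sil(n,poly,*p,z0,z1)-mask).sum()
                      ~~~^^^^^^^^^^^^^^^^^
  File "h.py", line 32, in sil
    q=[(proj(n,[x+c*p-s*r,y+s*p+c*r,z])+.5)*S-.5 for p,r in poly]; cv2.fillPoly(m,[np.round(q).astype(np.int32)],255)
        ~~~~^^^^^^^^^^^^^^^^^^^^^^^^^^^
  File "h.py", line 22, in proj
    c=arm.camera_info(n); T=np.array(c['world_from_camera']); q=T[:3,:3].T@(np.array(p)-T[:3,3]); b=np.array([q[0],-q[1]])/-q[2]; b=b*(1+c['k1']*(b@b))
ValueError: time passes only in moves, steps and waits
```

```bash
sed -i 's/arm.camera_info(n)/CI(n)/; 2a import functools\nCI=functools.lru_cache(lambda n: arm.camera_info(n))' h.py
cat > fit1.py <<'E'
from h import *
o=lambda u,v:(225+u/4-.375,138+v/4-.375)
n='top'
im,d=load(n); hsv=cv2.cvtColor(im,cv2.COLOR_RGB2HSV)
def mk(cond,box):
    m=np.zeros((384,512)); x0,y0,x1,y1=box; m[y0:y1,x0:x1]=cond[y0:y1,x0:x1]; return m
m=mk(hsv[...,1]<80,(372,152,418,198))
t=px(n,*o(615,91),z=.012); f=px(n,*o(730,200),z=.012); a=np.arctan2(*(f-t)[[1,0]]); g0=t+(f-t)*60/125
print('gauge',g0,a,fit(n,m,G,[g0[0],g0[1],a],0,.012))
m=mk((hsv[...,1]<70)&(hsv[...,2]>110),(229,140,275,203))
c=[px(n,*o(u,v),z=.01) for u,v in((27,57),(132,28),(188,215),(80,246))]; c0=np.mean(c,0); w=(c[2]+c[3]-c[0]-c[1])/2
a=np.arctan2(w[1],w[0]); R=np.array([[-80,-45],[80,-45],[80,45],[-80,45]])/1e3
print('tray',c0,a,np.linalg.norm(w),fit(n,m,R,[c0[0],c0[1],a],0,.012))
for u,v in ((50,52),(105,42),(120,78),(66,92),(152,152),(168,205),(100,210)): print('wall px',u,v,px(n,*o(u,v),z=.016)[:2])
o2=lambda u,v:(150+u/6-.417,140+v/6-.417)
S=[((100,-105,0),(22,103)),((-100,-105,0),(395,60)),((100,105,0),(145,525)),((-100,105,0),(515,430)),
 ((37,-95,36),(172,92)),((5,-95,36),(235,82))]
def W(p,q):
    x,y,yaw=p; c,s=np.cos(.6632),np.sin(.6632); X=np.array([np.cos(yaw)*c,np.sin(yaw)*c,s]); Z=np.array([-np.cos(yaw)*s,-np.sin(yaw)*s,c]); Y=np.cross(Z,X)
    return np.array([x,y,.085])+np.c_[X,Y,Z]@(np.array(q)/1e3)
r=least_squares(lambda p:np.concatenate([proj('top',W(p,q))-o2(*u) for q,u in S]),[.48,.2,1.7],loss='soft_l1',x_scale=[.1,.1,1])
print('scanner',r.x,r.cost,np.round(r.fun.reshape(-1,2),2).tolist()); 
for q in((-17,-25,35),(21,-25,36),(-23,16,54)): print(W(r.x,q),(proj('top',W(r.x,q))+.417-[150,140])*6)
E
python3 fit1.py
```

```text
gauge [ 0.54432594 -0.41362572  0.012     ] -2.3463354958249947 (array([ 0.5462356 , -0.41297295, -2.35881934]), np.float64(51.12156862745098), np.float64(370.0))
tray [0.54625603 0.03726819 0.01      ] -2.8512282166554166 0.15869006970578037 (array([ 0.54675339,  0.03738347, -2.84639961]), np.float64(45.639215686274504), np.float64(1396.0))
wall px 50 52 [0.61269772 0.0832772 ]
wall px 105 42 [0.62129237 0.03933452]
wall px 120 78 [0.59185054 0.02697638]
wall px 66 92 [0.58005314 0.06987823]
wall px 152 152 [0.53214697 0.00097735]
wall px 168 205 [ 0.48995107 -0.01194538]
wall px 100 210 [0.4854532  0.04148238]
scanner [0.48723378 0.20330347 1.91524303] 8.50417698361538 [[0.2, 0.43], [-3.9, 0.3], [1.28, 0.41], [-2.99, 0.91], [0.92, -1.82], [0.06, -1.35]]
[0.52256505 0.17885399 0.10211501] [315.98269676 201.45498774]
[0.51266124 0.20646061 0.12629742] [249.91285943 212.17344092]
[0.48951974 0.14954871 0.11339366] [370.64419114 265.32253719]
```

Request:
move_arm(
  motion=[
    [0.63, 0.32, 0, 0, 0, 0.29],
    [0.63, 0.32, 0, 0, 0, 0.29],
    [0.63, 0.32, -0.2, 0, 0, 0.29],
    [0.63, 0.32, -0.2, 0, 0, 0.29],
    [0.63, 0.32, -0.2, 0, 0, 0.29],
  ],
  jaw=1,
)

```text
t: 0.52
tcp_pos: [0.2929, -0.5377, 0.2208]
eef_rot: [-3.141, -0.0, 0.444]
contact_force: [0.4, -0.4, -0.5]
finger_gap: 0.0854
```

Request:
move_arm(
  motion=[
    [0.63, 0.32, -0.2, 0, 0, 0.29],
    [0.63, 0.32, -0.2, 0, 0, 0.29],
    [0.63, 0.32, -0.2, 0, 0, 0.29],
    [0.63, 0.32, -0.2, 0, 0, 0.29],
    [0.63, 0.32, -0.2, 0, 0, 0.29],
  ],
)

```text
t: 0.93
tcp_pos: [0.419, -0.4735, 0.1805]
eef_rot: [-3.141, 0.0, 0.618]
contact_force: [-0.0, -0.8, 0.1]
finger_gap: 0.0854
```

Request:
move_arm(
  motion=[
    [0.63, 0.32, -0.2, 0, 0, 0.29],
    [0.63, 0.32, -0.2, 0, 0, 0.29],
    [0.63, 0.32, -0.2, 0, 0, 0.29],
    [0.63, 0.32, -0.2, 0, 0, 0.29],
    [0, 0, 0, 0, 0, 0],
  ],
)

```text
t: 1.35
tcp_pos: [0.522, -0.4203, 0.1473]
eef_rot: [-3.14, -0.001, 0.761]
contact_force: [-0.0, 0.5, 0.8]
finger_gap: 0.0851
```

Request:
move_arm(
  motion=[
    [0.6, 0.19, 0, 0, 0, 0.18],
    [0, 0, -0.6, 0, 0, 0],
    [0, 0, -0.6, 0, 0, 0],
    [0, 0, 0, 0, 0, 0],
  ],
)

```text
t: 1.68
tcp_pos: [0.5402, -0.4136, 0.0966]
eef_rot: [-3.134, 0.001, 0.778]
contact_force: [-1.5, 1.2, -1.1]
finger_gap: 0.0857
```

Run:
```python
from h import *
im,d=load('side'); hsv=cv2.cvtColor(im,cv2.COLOR_RGB2HSV)
m=np.zeros((384,512)); m[112:135,270:312]=(hsv[...,1]<80)[112:135,270:312]
print('side gauge',fit('side',m,G,[.546,-.413,-2.36],0,.012))
R=np.array([[-80,-45],[80,-45],[80,45],[-80,45]])/1e3
im,d=load('top'); P=cloud('top',d)
o2=lambda u,v:(int(round(150+u/6-.417)),int(round(140+v/6-.417)))
def pl(u,v,k=2):
    a,b=o2(u,v); Q=P[b-k:b+k+1,a-k:a+k+1].reshape(-1,3); return np.round(np.median(Q,0),4)
for nm,u,v in(('grip',205,110),('grip',230,180),('grip',250,260),('trig',304,220),('head',270,360),('head',340,350),('board',100,200),('board',150,400),('board',350,130),('board',190,490),('board',90,130)): print(nm,u,v,pl(u,v,1 if nm in('grip','trig') else 2))
Q=np.vstack([P[o2(0,v)[1]-1:o2(0,v)[1]+2,o2(u,0)[0]-1:o2(u,0)[0]+2].reshape(-1,3) for u,v in((100,200),(150,400),(350,130),(190,490),(90,130),(330,100),(120,300),(360,200),(120,120))])
c=np.median(Q,0); 
r=least_squares(lambda q:Q[:,2]-q[0]*Q[:,0]-q[1]*Q[:,1]-q[2],[0,0,0],loss='soft_l1',f_scale=.003).x
print('plane',r,'slope',np.degrees(np.arctan(np.hypot(r[0],r[1]))),'yaw',np.arctan2(r[1],r[0]),'.085 line offset')
```

```text
side gauge (array([ 0.54610626, -0.41736809, -2.36290739]), np.float64(29.741176470588236), np.float64(231.0))
grip 205 110 [0.5615 0.2284 0.1293]
grip 230 180 [0.5264 0.2156 0.1296]
grip 250 260 [0.4886 0.2051 0.1305]
trig 304 220 [0.5139 0.1849 0.1031]
head 270 360 [0.4386 0.1892 0.1457]
head 340 350 [0.4464 0.1614 0.1285]
board 100 200 [0.5168 0.2784 0.1314]
board 150 400 [0.4222 0.2476 0.1338]
board 350 130 [0.5726 0.1726 0.0388]
board 190 490 [0.3806 0.2296 0.1308]
board 90 130 [0.5529 0.2847 0.1265]
plane [-0.26124084  0.73100797  0.06230898] slope 37.82167716802724 yaw 1.9140223260672915 .085 line offset
```

Request:
move_arm(
  motion=[
    [0.12, -0.02, -0.6, 0, 0, 0],
    [0, 0, -0.6, 0, 0, 0],
    [0, 0, -0.3, 0, 0, 0],
    [0, 0, 0, 0, 0, 0],
    [0, 0, 0, 0, 0, 0],
  ],
)

```text
t: 2.1
tcp_pos: [0.5471, -0.4167, 0.0415]
eef_rot: [-3.14, 0.0, 0.777]
contact_force: [1.0, -0.4, 0.3]
finger_gap: 0.0855
```

Request:
move_arm(
  motion=[
    [-0.02, 0.05, -0.3, 0, 0, 0.03],
    [0, 0, -0.3, 0, 0, 0],
    [0, 0, 0, 0, 0, 0],
  ],
)

```text
t: 2.35
tcp_pos: [0.5457, -0.4137, 0.0156]
eef_rot: [-3.139, 0.0, 0.781]
contact_force: [-0.6, 0.2, -0.2]
finger_gap: 0.0856
```

Request:
move_arm(
  motion=[
    [0, 0, 0, 0, 0, 0],
    [0, 0, 0, 0, 0, 0],
    [0, 0, 0, 0, 0, 0],
    [0, 0, 0, 0, 0, 0],
    [0, 0, 0, 0, 0, 0],
  ],
  jaw=0,
  squeeze=50,
)

```text
t: 2.77
tcp_pos: [0.547, -0.4146, 0.0178]
eef_rot: [3.141, -0.0, 0.781]
contact_force: [-8.1, 9.3, 7.1]
finger_gap: 0.0254
```

Request:
move_arm(
  motion=[
    [0, 0, 0, 0, 0, 0],
    [0, 0, 0, 0, 0, 0],
    [0, 0, 0, 0, 0, 0],
    [0, 0, 0, 0, 0, 0],
    [0, 0, 0, 0, 0, 0],
  ],
)

```text
t: 3.18
tcp_pos: [0.5472, -0.4148, 0.018]
eef_rot: [3.141, -0.0, 0.781]
contact_force: [-0.6, -0.0, 5.4]
finger_gap: 0.0223
```

Request:
move_arm(
  motion=[
    [0, 0, 0.2, 0, 0, 0],
    [0, 0, 0.4, 0, 0, 0],
    [0, 0, 0.7, 0, 0, 0],
    [0, 0, 0.7, 0, 0, 0],
    [0, 0, 0.7, 0, 0, 0],
  ],
)

```text
t: 3.6
tcp_pos: [0.5464, -0.4142, 0.127]
eef_rot: [-3.141, 0.0, 0.781]
contact_force: [0.4, -0.2, -1.4]
finger_gap: 0.0226
```

Run:
```python
from h import *
t=np.array([.5468,.0374]);a=-2.846
d=np.array([np.cos(a),np.sin(a)]);e=np.array([-d[1],d[0]])
for off in(-.0025,0,.0025):
    b=t+off*d
    for nm,x,y in(('narrow end',-.065,0),('wide end',.07,0),('wide start+31',.026,.031),('narrow start 17',-.039,.017),('narrow start -17',-.039,-.017)):
        p=b+x*d+y*e; q=proj('top',[*p,.018]);q2=proj('top',[*p,.008]); print(off,nm,np.round((q+.375-[225,138])*4),np.round((q2+.375-[225,138])*4))
im,dd=load('side'); show(im,'s1.png',(195,180,275,290),5.4)
hsv=cv2.cvtColor(im,cv2.COLOR_RGB2HSV)
grab('side'); im2,_=load('side'); show(im2,'s2.png',(200,60,400,210),4)
```

```text
-0.0025 narrow end [83. 53.] [83. 56.]
-0.0025 wide end [130. 214.] [130. 216.]
-0.0025 wide start+31 [152. 150.] [152. 152.]
-0.0025 narrow start 17 [112.  78.] [112.  81.]
-0.0025 narrow start -17 [71. 90.] [72. 92.]
0 narrow end [83. 56.] [84. 59.]
0 wide end [131. 217.] [131. 219.]
0 wide start+31 [153. 153.] [153. 155.]
0 narrow start 17 [113.  81.] [113.  84.]
0 narrow start -17 [72. 93.] [73. 95.]
0.0025 narrow end [84. 59.] [85. 62.]
0.0025 wide end [132. 220.] [132. 222.]
0.0025 wide start+31 [154. 156.] [154. 158.]
0.0025 narrow start 17 [114.  84.] [114.  86.]
0.0025 narrow start -17 [73. 96.] [73. 98.]
```

View pics/s2.png

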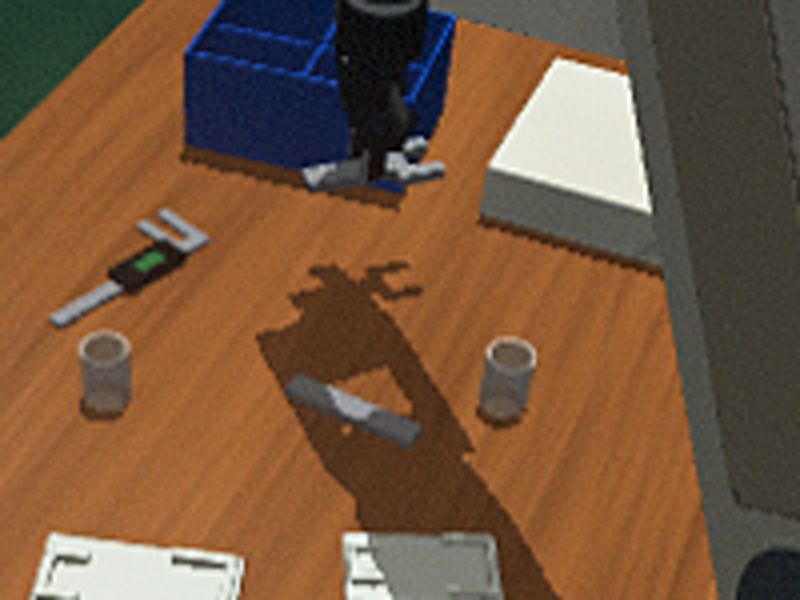

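View pics/s1.png

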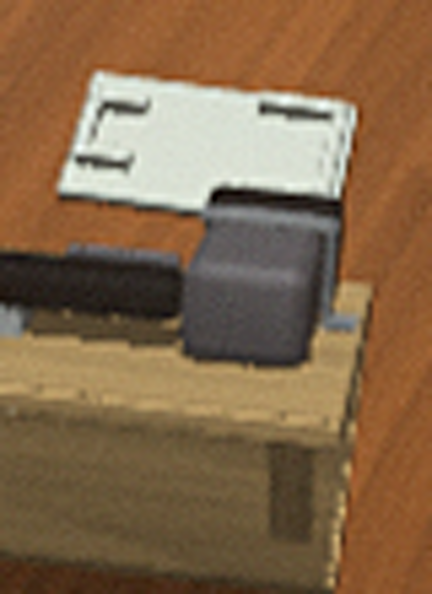

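s2 shows the gauge held level in the fingers at (375,172), clear of everything. s1 shows the tray with its narrow walls on the left and wide end on the right, next to the scanner head. I'll carry the gauge to the bay.

Request:
move_arm(
  motion=[
    [0, 0.4, 0, 0, 0, -0.15],
    [0.01, 0.8, 0, 0, 0, -0.29],
    [0.01, 0.8, 0, 0, 0, -0.29],
    [0.01, 0.8, 0, 0, 0, -0.29],
    [0.01, 0.8, 0, 0, 0, -0.29],
  ],
)

```text
t: 4.07
tcp_pos: [0.5481, -0.2693, 0.1262]
eef_rot: [3.141, -0.0, 0.622]
contact_force: [1.6, 0.1, -1.5]
finger_gap: 0.0225
```

Request:
move_arm(
  motion=[
    [0.01, 0.8, 0, 0, 0, -0.29],
    [0.01, 0.8, 0, 0, 0, -0.29],
    [0.01, 0.8, 0, 0, 0, -0.29],
    [0.01, 0.8, 0, 0, 0, -0.29],
    [0.01, 0.8, 0, 0, 0, -0.29],
  ],
)

```text
t: 4.48
tcp_pos: [0.5502, -0.109, 0.1262]
eef_rot: [3.141, -0.001, 0.448]
contact_force: [-0.5, -0.5, -2.8]
finger_gap: 0.0223
```

Request:
move_arm(
  motion=[
    [0, 0.8, 0, 0, 0, -0.29],
    [0, 0.8, 0, 0, 0, -0.29],
    [0, 0.8, 0, 0, 0, -0.29],
    [0, 0.5, 0, 0, 0, -0.2],
    [0, 0.2, 0, 0, 0, -0.1],
  ],
)

```text
t: 4.9
tcp_pos: [0.5502, 0.0163, 0.1262]
eef_rot: [-3.141, -0.001, 0.311]
contact_force: [0.3, -0.4, -2.5]
finger_gap: 0.0221
```

Request:
move_arm(
  motion=[
    [0, 0, 0, 0, 0, 0],
    [0, 0, 0, 0, 0, 0],
  ],
)

```text
t: 5.07
tcp_pos: [0.5505, 0.0137, 0.1259]
eef_rot: [3.141, -0.001, 0.311]
contact_force: [-0.1, -1.1, -2.5]
finger_gap: 0.0223
```

Request:
move_arm(
  motion=[
    [-0.03, 0.3, 0, 0, 0, -0.07],
    [0, 0.3, -0.4, 0, 0, -0.06],
    [0, 0, -0.6, 0, 0, 0],
    [0, 0, -0.6, 0, 0, 0],
    [0, 0, -0.3, 0, 0, 0],
  ],
)

```text
t: 5.48
tcp_pos: [0.5481, 0.0364, 0.0475]
eef_rot: [-3.141, 0.002, 0.293]
contact_force: [-0.0, 0.2, -2.7]
finger_gap: 0.0224
```

Request:
move_arm(
  motion=[
    [0, 0, 0, 0, 0, 0],
    [0, 0, 0, 0, 0, 0],
  ],
)

```text
t: 5.65
tcp_pos: [0.549, 0.0367, 0.0492]
eef_rot: [-3.141, 0.001, 0.293]
contact_force: [0.4, -0.4, -2.1]
finger_gap: 0.0225
```

Run:
```python
from h import *
im,d=grab('top'); ima=im[125:215,215:305]; show(ima,'t2a.png',None,6)
im,d=grab('side'); imb=im[170:240,180:290]
a=cv2.resize(ima,None,fx=4.4,fy=4.4,interpolation=2);b=cv2.resize(imb,(396,252),interpolation=2); 
o=np.zeros((396,792,3),np.uint8); o[:,:396]=a; o[:252,396:]=b; show(o,'t2.png',None,1)
print(arm.observe()['tcp_pos'])
```

```text
[0.55013941 0.03699067 0.05040932]
```

View pics/t2.png

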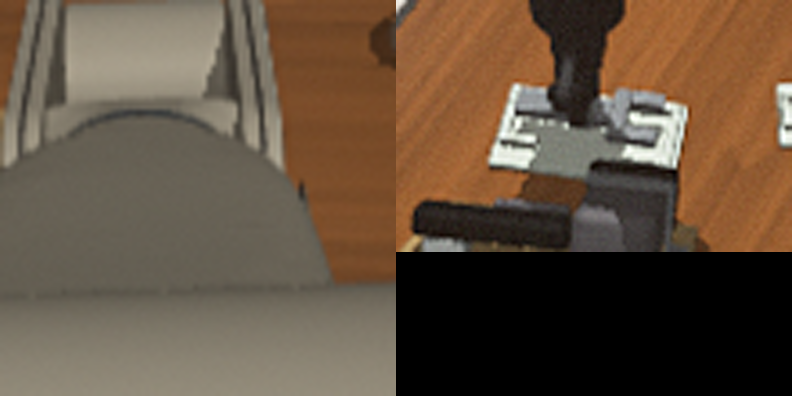

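The side inset shows the gauge over the tray with its fork at the wide end (640,105) and its tail at (530,98). The top view is hidden by the arm. I'll lower gently.

Request:
move_arm(
  motion=[
    [-0.01, 0.03, -0.15, 0, 0, 0.03],
    [0, 0, -0.15, 0, 0, 0],
    [0, 0, -0.1, 0, 0, 0],
    [0, 0, 0, 0, 0, 0],
    [0, 0, 0, 0, 0, 0],
  ],
)

```text
t: 6.17
tcp_pos: [0.5486, 0.0387, 0.033]
eef_rot: [-3.141, 0.001, 0.298]
contact_force: [0.6, 0.5, -2.5]
finger_gap: 0.0227
```

Request:
move_arm(
  motion=[
    [0, 0, -0.1, 0, 0, 0],
    [0, 0, 0, 0, 0, 0],
    [0, 0, 0, 0, 0, 0],
  ],
)

```text
t: 6.42
tcp_pos: [0.5487, 0.0387, 0.0291]
eef_rot: [-3.141, 0.0, 0.298]
contact_force: [0.4, 0.3, -2.2]
finger_gap: 0.0225
```

Request:
move_arm(
  motion=[
    [0, 0, -0.05, 0, 0, 0],
    [0, 0, -0.03, 0, 0, 0],
    [0, 0, 0, 0, 0, 0],
    [0, 0, 0, 0, 0, 0],
  ],
)

```text
t: 6.75
tcp_pos: [0.5488, 0.0387, 0.0261]
eef_rot: [-3.142, 0.0, 0.298]
contact_force: [0.4, -0.1, -1.6]
finger_gap: 0.0226
```

Request:
move_arm(
  motion=[
    [0, 0, -0.03, 0, 0, 0],
    [0, 0, 0, 0, 0, 0],
    [0, 0, 0, 0, 0, 0],
  ],
)

```text
t: 7.0
tcp_pos: [0.5489, 0.0387, 0.0259]
eef_rot: [3.142, -0.0, 0.298]
contact_force: [-3.9, -1.1, 9.9]
finger_gap: 0.0225
```

Contact with the floor (about 10 N up). I'll open and retreat upward.

Request:
move_arm(
  motion=[
    [0, 0, 0, 0, 0, 0],
    [0, 0, 0, 0, 0, 0],
    [0, 0, 0, 0, 0, 0],
    [0, 0, 0, 0, 0, 0],
    [0, 0, 0, 0, 0, 0],
  ],
  jaw=1,
)

```text
t: 7.42
tcp_pos: [0.5488, 0.0387, 0.0248]
eef_rot: [-3.142, 0.0, 0.298]
contact_force: [-0.1, -0.5, -0.0]
finger_gap: 0.0809
```

Request:
move_arm(
  motion=[
    [0, 0, 0.2, 0, 0, 0],
    [0, 0, 0.6, 0, 0, 0],
    [0, 0, 0.9, 0, 0, 0],
    [0, 0, 0.9, 0, 0, 0],
    [0, 0, 0.9, 0, 0, 0],
  ],
)

```text
t: 7.83
tcp_pos: [0.5483, 0.0387, 0.1666]
eef_rot: [-3.141, 0.001, 0.298]
contact_force: [-0.3, 0.0, -0.6]
finger_gap: 0.0853
```

Request:
move_arm(
  motion=[
    [0, -0.8, 0.4, 0, 0, 0],
    [0, -0.9, 0.4, 0, 0, 0],
    [0, -0.9, 0.3, 0, 0, 0],
    [0, -0.9, 0, 0, 0, 0],
    [0, -0.9, 0, 0, 0, 0],
  ],
)

```text
t: 8.25
tcp_pos: [0.5491, -0.139, 0.2109]
eef_rot: [3.14, -0.002, 0.298]
contact_force: [1.3, -0.5, -0.7]
finger_gap: 0.0854
```

Run:
```python
from h import *
im,d=grab('top'); ima=im[130:225,150:280]; show(ima,'t3.png',None,6); print(im[130:225,150:280].mean())
im,d=grab('side'); show(im,'s3.png',(190,165,285,240),6); print(arm.observe()['tcp_pos'],arm.observe()['eef_rot'])
```

```text
90.69921727395412
[ 0.5489321  -0.14175537  0.21002482] [ 3.13953835e+00 -1.37258532e-03  2.93340969e-01]
```

View pics/t3.png

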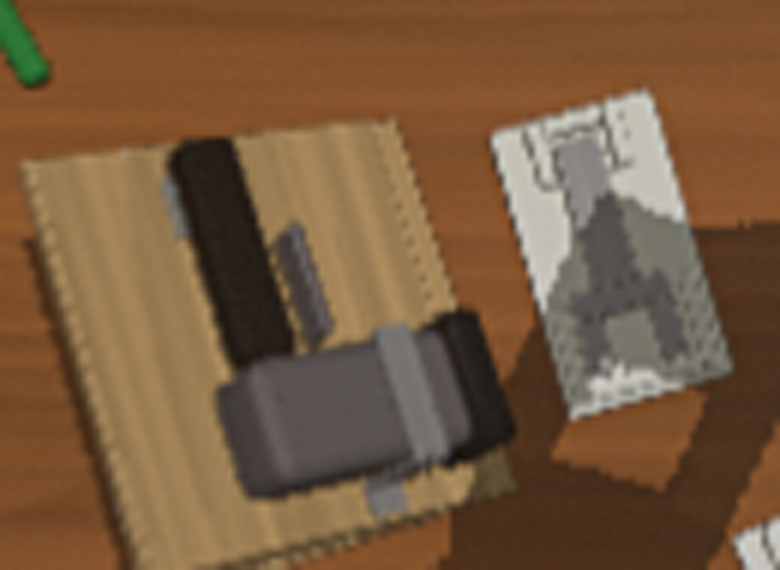

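The gauge lies symmetric in the bay: tail at (580,145), prongs at (590,365) and (670,350). It is released. Now I'll refine the scanner pose from the black grip's silhouette in both cameras.

```bash
cat > sc.py <<'E'
from h import *
SL=np.radians(38)
def F(p):
    x,y,yaw=p[:3]; c,s=np.cos(SL),np.sin(SL); X=np.array([np.cos(yaw)*c,np.sin(yaw)*c,s]); Z=np.array([-np.cos(yaw)*s,-np.sin(yaw)*s,c])
    return np.c_[X,np.cross(Z,X),Z],np.array([x,y,.085])
def W(p,q): R,t=F(p); return t+R@(np.array(q)/1e3)
BX=[(x,y,z) for x in(5,37) for y in(-95,14) for z in(14,36)]
def hull(n,p,S=6):
    m=np.zeros((384*S,512*S),np.uint8); q=np.array([(proj(n,W(p,b))+.5)*S-.5 for b in BX]).round().astype(np.int32)
    cv2.fillConvexPoly(m,cv2.convexHull(q),255); return cv2.resize(m,(512,384),interpolation=cv2.INTER_AREA)/255.
E
python3 - <<'E'
from sc import *
D={}
for n,box in(('top',(172,145,203,187)),('side',(180,215,228,245))):
    im,_=load(n); g=im.max(-1).astype(float); x0,y0,x1,y1=box; D[n]=(box,np.clip((85-g[y0:y1,x0:x1])/35,0,1)); 
    print(n); print('\n'.join(''.join('%4d'%v for v in r[::2]) for r in g[y0:y1:4,x0:x1]))
def loss(p,ns):
    return sum(np.abs(hull(n,p)[D[n][0][1]:D[n][0][3],D[n][0][0]:D[n][0][2]]-D[n][1]).sum() for n in ns)
for ns in(['top'],['side'],['top','side']):
    x0=np.array([.4872,.2033,1.9]); r=minimize(loss,x0,args=(ns,),method='Nelder-Mead',options=dict(initial_simplex=x0+np.vstack([np.zeros(3),np.diag([.01,.01,.08])]),maxiter=120))
    print(ns,r.x,r.fun,[D[n][1].sum() for n in ns])
E
```

```text
top
 130 129 130 130 132 131 132 131 131 131 132 132 132 134 132 132
 136 135 136 135 135 133 134 132 132 132 132 132 131 130 131 130
 125 119 126 135  88  73  49  43  74 158 156 150 161 161 167 159
 145 146 158  51  37  41  40  41  36 126 154 154 154 157 166 165
 152 146 137 115  38  43  40  39  41  41 147 158 152 160 158 165
 151 151 148 122  77  36  43  42  40  38  75 155 157 153 163 164
 153 151 149 151 118  39  39  39  42  41  33 147  99  74  92 162
 156 149 154 149 161 112  32  43  38  43  38  52  88  66 101 145
 158 147 153 152 151 168  60  37  41  41  39  36  88  81  68  94
 164 149 150 156 152 157 169  40  43  40  42  42  40 116  69  81
 164 161 149 153 155 150 167 103  35  41  40  38  39  43  86  65
side
 150 141 142 142 154 150 160 157 166 166 165 154 158 161 191 201 213 239 243 240 234 232 230 229
 140 140 152 152 152 161 162 165 168 157 157 152 145 153 149 156 152 161 161 168 133 127 122 124
 147 158 155 160 157 157 163 163 158 159 153 143 147 158 157 156 158 158 164 166 156 154 150 160
 158 159 159  52  40  41  35  34  32  32  35  46  76  89  63  68  66  76  82 102 118 110 111 118
 152 165  98  33  33  40  46  45  39  46  40  41  43  42  49  47  42  43  47  44  43  44  41  39
 155 165 154 126  59  31  21  25  34  30  40  32  42  37  38  41  45  37  44  38  34  41  43  38
 156 187 155  80 154 146 144 151 147 138  72  92  91  89  86  89  86  79 111  87  70  64  67 122
 191 181 180 181 178 173 177 174 180 182 186 187 187 190 196 145 147 151 154 138  87  82  81  73
['top'] [0.48351376 0.2052646  1.84236568] 103.11092436974789 [np.float64(408.59999999999997)]
['side'] [0.48681046 0.19866919 1.95852242] 89.0375350140056 [np.float64(447.0857142857143)]
['top', 'side'] [0.48629208 0.19931595 1.91314815] 195.23697478991596 [np.float64(408.59999999999997), np.float64(447.0857142857143)]
```

Run:
```python
from sc import *
D={}
for n,box in(('top',(172,145,203,187)),('side',(180,215,228,245))):
    im,_=load(n); g=im.max(-1).astype(float); x0,y0,x1,y1=box; t=58 if n=='top' else 54; D[n]=(box,np.clip((t-g[y0:y1,x0:x1])/8,0,1))
def parts(p,n):
    b=D[n][0]; return hull(n,p)[b[1]:b[3],b[0]:b[2]]-D[n][1]
loss=lambda p,ns:sum(np.abs(parts(p,n)).sum() for n in ns)
for ns in(['top'],['side'],['top','side']):
    x0=np.array([.4872,.2033,1.9]); r=minimize(loss,x0,args=(ns,),method='Nelder-Mead',options=dict(initial_simplex=x0+np.vstack([np.zeros(3),np.diag([.01,.01,.08])]),maxiter=120))
    print(ns,r.x,r.fun,[D[n][1].sum() for n in ns])
p=r.x
for n in('top','side'):
    im,_=load(n); x0,y0,x1,y1=(150,130,280,225) if n=='top' else (165,200,265,275); s=5
    v=cv2.resize(im[y0:y1,x0:x1],None,fx=s,fy=s,interpolation=2)
    Q=lambda q:tuple(np.round((proj(n,W(p,q))+.5-[x0,y0])*s-.5).astype(int).tolist())
    for q in [(x,y,0) for x in(-100,100) for y in(-105,105)]: cv2.circle(v,Q(q),4,(255,0,0),-1)
    for a in[((5,37),(-95,14),(14,36)),((-17,-9),(-43,15),(15,35)),((-91,45),(16,88),(0,54))]:
        c=[(x,y,z) for x in a[0] for y in a[1] for z in a[2]]
        for i in range(8):
            for k in(1,2,4):
                if i^k>i: cv2.line(v,Q(c[i]),Q(c[i^k]),(0,255,0),1)
    D[n+'v']=v
a,b=D['topv'],D['sidev']; o=np.zeros((475,650+0,3),np.uint8); 
b=cv2.resize(b,None,fx=.28*5/5*1.0,fy=.28) if 0 else b
o=np.zeros((475+0,650+500,3),np.uint8); o[:475,:650]=a; o[:375,650:]=b; show(o,'ov.png',None,.695); print(o.shape)
```

```text
['top'] [0.48489729 0.20526994 1.87441747] 94.31127450980392 [np.float64(373.375)]
['side'] [0.48697999 0.19690848 1.95997108] 113.26421568627453 [np.float64(397.875)]
['top', 'side'] [0.48570235 0.20032645 1.91675053] 216.41176470588238 [np.float64(373.375), np.float64(397.875)]
(475, 1150, 3)
```

View pics/ov.png

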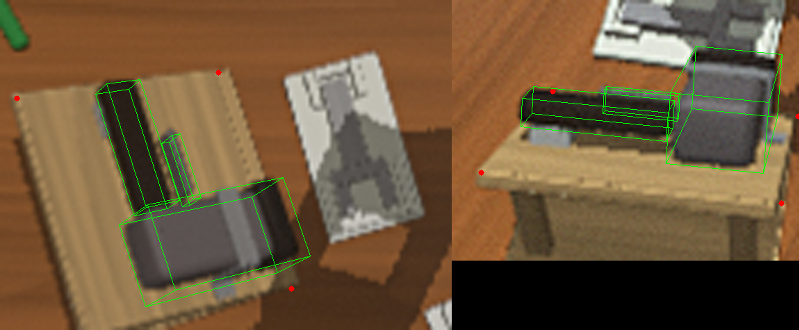

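Run:
```python
from sc import *
D={}
for n,box in(('top',(172,145,203,187)),('side',(180,215,228,245))):
    im,_=load(n); g=im.max(-1).astype(float); x0,y0,x1,y1=box; t=75; m=np.clip((t-g[y0:y1,x0:x1])/8,0,1)
    w=np.ones_like(m); D[n]=[box,m]
    w[(g[y0:y1,x0:x1]>57)&(g[y0:y1,x0:x1]<110)]=.15; D[n].append(w)
def loss(p,ns,yaw):
    s=0
    for n in ns:
        b=D[n][0]; s+=(D[n][2]*np.abs(hull(n,[*p,yaw])[b[1]:b[3],b[0]:b[2]]-D[n][1])).sum()
    return s
for yaw in(1.85,1.87,1.89,1.91):
  for ns in(['top'],['side']):
    x0=np.array([.486,.202]); r=minimize(loss,x0,args=(ns,yaw),method='Nelder-Mead',options=dict(initial_simplex=x0+np.array([[0,0],[.008,0],[0,.008]]),maxiter=60))
    print(yaw,ns,r.x,round(r.fun,1))
p=[.4855,.2035,1.87]
n='top'; im,_=load(n); x0,y0,x1,y1=(160,138,245,220); s=7
v=cv2.resize(im[y0:y1,x0:x1],None,fx=s,fy=s,interpolation=2)
Q=lambda q:tuple(np.round((proj(n,W(p,q))+.5-[x0,y0])*s-.5).astype(int).tolist())
for q in [(x,y,0) for x in(-100,100) for y in(-105,105)]: cv2.circle(v,Q(q),4,(255,0,0),-1)
for a in[((5,37),(-95,14),(14,36)),((-17,-9),(-43,15),(15,35)),((-91,45),(16,88),(0,54))]:
    c=[(x,y,z) for x in a[0] for y in a[1] for z in a[2]]
    for i in range(8):
        for k in(1,2,4):
            if i^k>i: cv2.line(v,Q(c[i]),Q(c[i^k]),(0,255,0),1)
show(v,'ov2.png',None,1)
```

```text
1.85 ['top'] [0.48533984 0.20606836] 54.1
1.85 ['side'] [0.48498251 0.20317282] 43.6
1.87 ['top'] [0.48580859 0.20560742] 52.1
1.87 ['side'] [0.48514429 0.20254248] 40.6
1.89 ['top'] [0.48599573 0.203927  ] 52.6
1.89 ['side'] [0.48549902 0.20176367] 37.4
1.91 ['top'] [0.48598242 0.20274609] 52.1
1.91 ['side'] [0.48566943 0.20050293] 35.8
```

View pics/ov2.png

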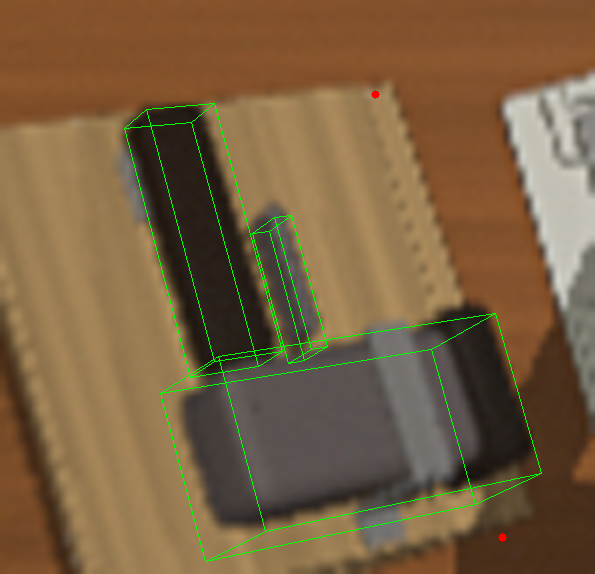

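The overlay at yaw 1.87 follows the grip and trigger within about 1 px (3 mm). I'll take scanner (0.4855, 0.204, 1.88) and compute the moves.

```bash
cat > goal.py <<'E'
from sc import *
from scipy.spatial.transform import Rotation as Ro
import sys
p=[.4855,.204,1.88]; R,t=F(p); o=arm.observe()
Rt=np.c_[-R[:,1],-R[:,0],-R[:,2]]; Rc=Ro.from_euler('xyz',o['eef_rot']).as_matrix()
print('X',R[:,0],'Z',R[:,2]); print('rot units',(Ro.from_matrix(Rt@Rc.T).as_rotvec()/.12).round(2))
print('tcp in scanner mm',(R.T@(o['tcp_pos']-t)*1e3).round(1),'force sc',(R.T@o['contact_force']).round(1),'gap',o['finger_gap'])
for q in((14,-25,120),(14,-25,22)): w=W(p,q); print(q,w.round(4),'units',((w-o['tcp_pos'])/.04).round(2))
print(o['joint_pos'].round(2),o['t'])
E
python3 goal.py
```

```text
X [-0.23979181  0.75064028  0.61566148] Z [ 0.18734589 -0.58646447  0.78801075]
rot units [5.29 1.66 0.13]
tcp in scanner mm [-197.8   44.8  313.2] force sc [ 0.5 -0.4  0. ] gap 0.08560952209642592
(14, -25, 120) [0.5284 0.1517 0.1882] units [-0.51  7.34 -0.55]
(14, -25, 22) [0.5101 0.2092 0.111 ] units [-0.97  8.77 -2.48]
[-0.27  0.38  1.79 -0.    0.97  1.  ] 8.35
```

Request:
move_arm(
  motion=[
    [0, 0.3, 0.3, 0.88, 0.28, 0.02],
    [0, 0.5, 0.3, 0.88, 0.28, 0.02],
    [0, 0.7, 0.2, 0.88, 0.28, 0.02],
    [-0.1, 0.8, 0, 0.88, 0.28, 0.02],
    [-0.1, 0.8, 0, 0.88, 0.28, 0.02],
  ],
)

```text
t: 8.77
tcp_pos: [0.5416, -0.0122, 0.2428]
eef_rot: [-2.584, -0.001, 0.31]
contact_force: [-0.0, -0.5, -0.8]
finger_gap: 0.0852
```

Request:
move_arm(
  motion=[
    [-0.1, 0.8, 0, 0.88, 0.28, 0.02],
    [-0.1, 0.8, 0, 0, 0, 0],
    [-0.1, 0.8, -0.2, 0, 0, 0],
    [0, 0.6, -0.4, 0, 0, 0],
    [0, 0.3, -0.4, 0, 0, 0],
  ],
)

```text
t: 9.18
tcp_pos: [0.5282, 0.1215, 0.2013]
eef_rot: [-2.476, 0.001, 0.315]
contact_force: [0.0, -0.4, -0.4]
finger_gap: 0.0853
```

Request:
move_arm(
  motion=[
    [0, 0, 0, 0, 0, 0],
    [0, 0, 0, 0, 0, 0],
  ],
)

```text
t: 9.35
tcp_pos: [0.5279, 0.1196, 0.2007]
eef_rot: [-2.476, 0.004, 0.315]
contact_force: [0.2, -0.0, 0.1]
finger_gap: 0.0853
```

```bash
python3 goal.py
```

```text
X [-0.23979181  0.75064028  0.61566148] Z [ 0.18734589 -0.58646447  0.78801075]
rot units [-0.01 -0.03 -0.05]
tcp in scanner mm [ -2.3 -14.7 148.6] force sc [-0.  -0.2  0.2] gap 0.08534353785085136
(14, -25, 120) [0.5284 0.1517 0.1882] units [ 0.01  0.8  -0.31]
(14, -25, 22) [0.5101 0.2092 0.111 ] units [-0.45  2.24 -2.24]
[-0.1   0.51  1.79  0.64  1.24  0.82] 9.35
```

Request:
move_arm(
  motion=[
    [0, 0.4, -0.15, 0, 0, 0],
    [0, 0.4, -0.15, 0, 0, 0],
    [-0.11, 0.34, -0.46, 0, 0, 0],
    [-0.11, 0.34, -0.46, 0, 0, 0],
    [-0.11, 0.34, -0.46, 0, 0, 0],
  ],
)

```text
t: 9.77
tcp_pos: [0.5167, 0.1912, 0.1345]
eef_rot: [-2.477, -0.001, 0.312]
contact_force: [-0.1, 0.1, -1.2]
finger_gap: 0.0855
```

Request:
move_arm(
  motion=[
    [0, 0, 0, 0, 0, 0],
    [0, 0, 0, 0, 0, 0],
  ],
)

```text
t: 9.93
tcp_pos: [0.5156, 0.1912, 0.1341]
eef_rot: [-2.476, 0.002, 0.314]
contact_force: [-0.1, 0.6, -0.2]
finger_gap: 0.0854
```

```bash
python3 goal.py
python3 - <<'E'
from h import *
a,_=grab('top'); b,_=grab('side')
a=cv2.resize(a[130:225,150:250],(400,380),interpolation=2); b=cv2.resize(b[180:275,165:265],(400,380),interpolation=2)
show(np.hstack([a,b]),'n1.png',None,1)
E
```

```text
X [-0.23979181  0.75064028  0.61566148] Z [ 0.18734589 -0.58646447  0.78801075]
rot units [-0.01 -0.02 -0.04]
tcp in scanner mm [ 13.4 -24.8  51.8] force sc [ 0.3 -0.1 -0.5] gap 0.08542407161368114
(14, -25, 120) [0.5284 0.1517 0.1882] units [ 0.32 -0.99  1.35]
(14, -25, 22) [0.5101 0.2092 0.111 ] units [-0.14  0.45 -0.58]
[0.02 0.59 1.84 0.74 1.07 0.79] 9.9333
```

View pics/n1.png

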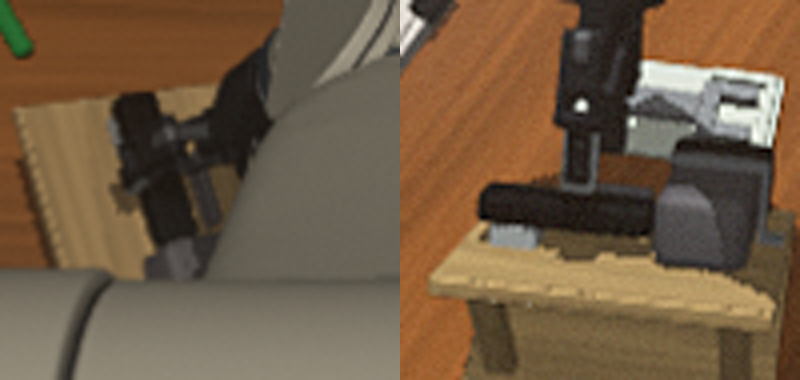

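n1: the finger at (580,165) stands above and straddles the grip, clear of the head, and the gauge is still in the tray. I'll descend along the board normal.

Request:
move_arm(
  motion=[
    [-0.05, 0.15, -0.2, 0, 0, 0],
    [-0.05, 0.15, -0.2, 0, 0, 0],
    [-0.04, 0.14, -0.19, 0, 0, 0],
    [0, 0, 0, 0, 0, 0],
    [0, 0, 0, 0, 0, 0],
  ],
)

```text
t: 10.45
tcp_pos: [0.5093, 0.2094, 0.1095]
eef_rot: [-2.476, 0.003, 0.314]
contact_force: [-0.6, -0.4, 0.2]
finger_gap: 0.0854
```

```bash
python3 goal.py
```

```text
X [-0.23979181  0.75064028  0.61566148] Z [ 0.18734589 -0.58646447  0.78801075]
rot units [-0.01 -0.03 -0.04]
tcp in scanner mm [ 13.4 -24.3  20.6] force sc [0.  0.7 0.3] gap 0.0853658423167942
(14, -25, 120) [0.5284 0.1517 0.1882] units [ 0.48 -1.44  1.97]
(14, -25, 22) [0.5101 0.2092 0.111 ] units [ 0.02 -0.    0.04]
[0.05 0.63 1.86 0.77 1.02 0.77] 10.45
```

Request:
move_arm(
  motion=[
    [0, 0, 0, 0, 0, 0],
    [0, 0, 0, 0, 0, 0],
    [0, 0, 0, 0, 0, 0],
    [0, 0, 0, 0, 0, 0],
  ],
  jaw=0.45,
  squeeze=30,
)

```text
t: 10.78
tcp_pos: [0.5113, 0.2079, 0.1105]
eef_rot: [-2.479, -0.001, 0.313]
contact_force: [0.6, -5.4, 3.2]
finger_gap: 0.0467
```

```bash
python3 goal.py
```

```text
X [-0.23979181  0.75064028  0.61566148] Z [ 0.18734589 -0.58646447  0.78801075]
rot units [ 0.    0.01 -0.04]
tcp in scanner mm [ 12.5 -25.7  22.7] force sc [-2.3  1.   5.8] gap 0.04666320996654774
(14, -25, 120) [0.5284 0.1517 0.1882] units [ 0.43 -1.4   1.94]
(14, -25, 22) [0.5101 0.2092 0.111 ] units [-0.03  0.03  0.01]
[0.05 0.63 1.85 0.77 1.02 0.77] 10.7833
```

Request:
move_arm(
  motion=[
    [0, 0, 0, 0, 0, 0],
    [0, 0, 0, 0, 0, 0],
    [0, 0, 0, 0, 0, 0],
    [0, 0, 0, 0, 0, 0],
    [0, 0, 0, 0, 0, 0],
  ],
  jaw=0,
  squeeze=40,
)

```text
t: 11.2
tcp_pos: [0.5112, 0.2079, 0.1106]
eef_rot: [-2.479, -0.001, 0.314]
contact_force: [2.0, -8.2, 3.7]
finger_gap: 0.0467
```

```bash
python3 goal.py
```

```text
X [-0.23979181  0.75064028  0.61566148] Z [ 0.18734589 -0.58646447  0.78801075]
rot units [ 0.    0.01 -0.04]
tcp in scanner mm [ 12.6 -25.7  22.7] force sc [-4.4  0.6  8.1] gap 0.04668254766918365
(14, -25, 120) [0.5284 0.1517 0.1882] units [ 0.43 -1.4   1.94]
(14, -25, 22) [0.5101 0.2092 0.111 ] units [-0.03  0.03  0.01]
[0.05 0.63 1.85 0.77 1.02 0.77] 11.2
```

The gap stays at 46.7 mm at both 30 N and 40 N, so the trigger is at its stop. The net force along the slope is only 4 N, so the grip's back takes the rest. I'll release and retreat along the board normal.

Request:
move_arm(
  motion=[
    [0, 0, 0, 0, 0, 0],
    [0, 0, 0, 0, 0, 0],
    [0, 0, 0, 0, 0, 0],
    [0, 0, 0, 0, 0, 0],
    [0, 0, 0, 0, 0, 0],
  ],
  jaw=1,
)

```text
t: 11.62
tcp_pos: [0.51, 0.2092, 0.1103]
eef_rot: [-2.476, 0.002, 0.313]
contact_force: [-0.1, 0.1, 0.7]
finger_gap: 0.0856
```

Request:
move_arm(
  motion=[
    [0.05, -0.15, 0.2, 0, 0, 0],
    [0.11, -0.34, 0.46, 0, 0, 0],
    [0.15, -0.5, 0.66, 0, 0, 0],
    [0.15, -0.5, 0.66, 0, 0, 0],
    [0.15, -0.5, 0.66, 0, 0, 0],
  ],
)

```text
t: 12.03
tcp_pos: [0.5343, 0.1284, 0.2174]
eef_rot: [-2.477, 0.002, 0.314]
contact_force: [1.0, 0.4, 0.1]
finger_gap: 0.0858
```

Request:
move_arm(
  motion=[
    [0, -0.8, 0.4, 0, 0, 0],
    [0, -0.9, 0.3, 0, 0, 0],
    [0, -0.9, 0.1, 0, 0, 0],
    [0, -0.9, 0, 0, 0, 0],
    [0, -0.9, 0, 0, 0, 0],
  ],
)

```text
t: 12.45
tcp_pos: [0.5342, -0.0487, 0.2491]
eef_rot: [-2.478, 0.001, 0.313]
contact_force: [0.8, 0.5, -1.2]
finger_gap: 0.0853
```

Request:
move_arm(
  motion=[
    [0, -0.9, 0, 0, 0, 0],
    [0, -0.9, 0, 0, 0, 0],
    [0, -0.5, 0, 0, 0, 0],
    [0, 0, 0, 0, 0, 0],
    [0, 0, 0, 0, 0, 0],
  ],
)

```text
t: 12.87
tcp_pos: [0.5343, -0.1397, 0.248]
eef_rot: [-2.477, 0.002, 0.311]
contact_force: [0.1, -0.7, -0.1]
finger_gap: 0.0851
```

Run:
```python
from h import *
b,_=grab('side'); a,_=grab('top')
show(np.hstack([cv2.resize(a[120:230,145:445],(540,198),interpolation=2)]),'f0.png',None,1)
A=cv2.resize(a[130:225,150:280],(540,395),interpolation=2); B=cv2.resize(b[165:280,165:280][:,:],(255,255),interpolation=2)
o=np.zeros((600,800,3),np.uint8); o[:395,:540]=A; o[:255,540:795]=B; o[400:598,:540]=cv2.resize(a[100:240,130:512],(540,198),interpolation=2); show(o,'f1.png',None,1)
print(arm.observe()['tcp_pos'],arm.observe()['contact_force'])
```

```text
[ 0.53409944 -0.13789295  0.24798033] [ 0.25580149  0.79975844 -0.54830279]
```

View pics/f1.png

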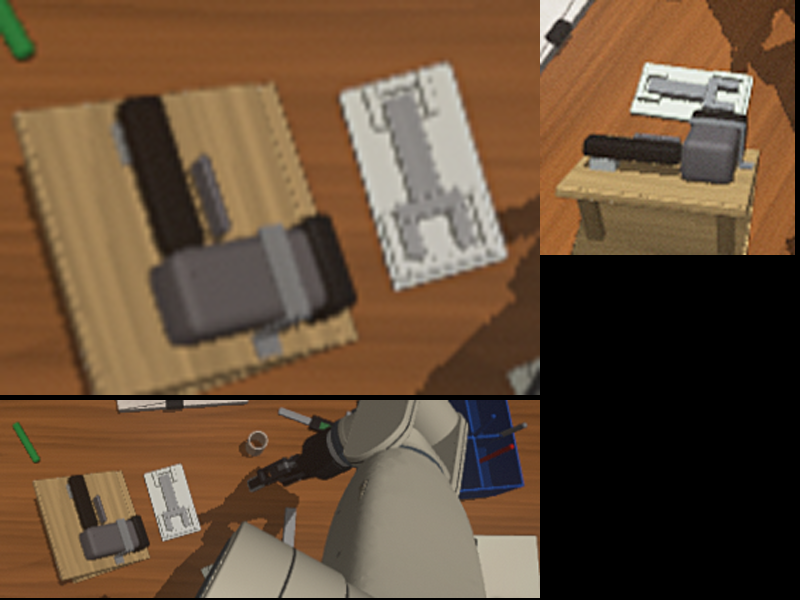

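The picture shows the gauge centred in the bay, fork in the wide end (tail (405,100), prongs (410,250) and (470,240)). The trigger is back out with a gap to the grip at (205,195), and nothing else in view has moved. Handing in.

```bash
python3 -c "
from cell import arm
print(arm.close_job())"
```

```text
the job is handed in; nothing more can be done
None
```

I laid the snap gauge in the bay of the large white tray, forked end in the wide end, and released it. I then pinched the scanner's trigger and grip back, squeezed for about 0.7 s, and let go. The job was handed in shortly after t = 12.9 s; no verdict is reported.

- **Gauge:** the last pictures show it centred and flat in the bay. I judged this by eye and did not fit its final pose numerically.
- **Trigger:** at 30 N and then 40 N of squeeze the finger gap stayed at 46.7 mm, about the stop. The description gives 45 mm for fully in, and I put the difference down to the flat pads meeting the tilted trigger nearer its hinge. The net force along the slope was only about 4 N, so the finger behind the grip was bearing on its back. The last pictures show the trigger sprung back out.
- **Other objects:** the robot touches nothing, and nothing I could see had moved. The arm hid part of the bench in the last top view, so I could not check the bar fully or one of the tubes. My path stayed above both.
- **Scanner pose:** my estimates disagreed a little (turn of 1.87 to 1.91 rad, position within about 3 mm). The pinch still worked with the value I chose.

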